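# Start the folding washing machine

## Task

Start the folding washing machine on the worktop: gently press its square key, then its long bar key, then its large round key, each down until it stays in. Do not press the small round key or turn the dial, and leave everything else standing where it is, picking nothing up.

Things in the scene. Friction and masses are not known exactly. Their poses are not given: they have to be found in the camera images.
- washer: white folding countertop washing machine, fixed: flat base 260 (x) x 540 (y) x 70 mm high; at y = +145 mm a folded round grey tub with white lid (242 mm across, top 142 mm above the worktop). Origin: centre of the base's underside; yaw within 0.15 rad
- deck (a point): centre of the flat grey key deck on the base's other end (170 x 235 mm, 70 mm above the worktop). Two rows (x = -36, +36 mm from here) of three places (y = +70, 0, -70 mm) hold, in any arrangement, four white keys in black collars, a white dial and the dosing cup
- key_square (a joint): white square key 28 x 28 mm. It slides straight down up to 10 mm: it starts to move at about 3 N, needs about 5.4 N at the bottom, where there is a stop, and stays where it is pushed. Its cap sits on a rubber cushion that gives up to 6 mm more (2.5 N/mm) and recovers when let go. Joint value: m pressed down without the cushion, 0 = up, 0.010 = fully in.
- top_square (a point): centre of the top face of the square key; moves down with it; z up, axes parallel to the machine's. Up, it stands 20 mm above the deck (90 mm above the worktop)
- key_bar (a joint): white long bar key 50 x 16 mm, long side along the machine's y. It slides straight down up to 10 mm: it starts to move at about 3 N, needs about 5.4 N at the bottom, where there is a stop, and stays where it is pushed. Its cap sits on a rubber cushion that gives up to 6 mm more (2.5 N/mm) and recovers when let go. Joint value: m pressed down without the cushion, 0 = up, 0.010 = fully in.
- top_bar (a point): centre of the top face of the long bar key; moves down with it; z up, axes parallel to the machine's. Up, it stands 20 mm above the deck (90 mm above the worktop)
- key_large (a joint): white large round key 38 mm across. It slides straight down up to 10 mm: it starts to move at about 3 N, needs about 5.4 N at the bottom, where there is a stop, and stays where it is pushed. Its cap sits on a rubber cushion that gives up to 6 mm more (2.5 N/mm) and recovers when let go. Joint value: m pressed down without the cushion, 0 = up, 0.010 = fully in.
- top_large (a point): centre of the top face of the large round key; moves down with it; z up, axes parallel to the machine's. Up, it stands 20 mm above the deck (90 mm above the worktop)
- key_small (a joint): white small round key 18 mm across. It slides straight down up to 10 mm: it starts to move at about 3 N, needs about 5.4 N at the bottom, where there is a stop, and stays where it is pushed. Its cap sits on a rubber cushion that gives up to 6 mm more (2.5 N/mm) and recovers when let go. Joint value: m pressed down without the cushion, 0 = up, 0.010 = fully in.
- top_small (a point): centre of the top face of the small round key; moves down with it; z up, axes parallel to the machine's. Up, it stands 20 mm above the deck (90 mm above the worktop)
- dial (a joint): white programme dial, 38 mm across with a 34 mm bar grip across it, 26 mm tall over the deck; turn angle in rad, counter-clockwise from above, stiff enough to stay where it is
- dial_top (a point): top centre of the dial, 26 mm above the deck
- cup: thin open blue plastic dosing cup, 42 mm across, 42 mm tall, standing on the key deck in one of its six places; loose; origin: centre of its underside
- brush: laundry brush 170 mm long lying on the tub's lid; loose; origin near its middle, underside
- detergent: closed detergent bottle, 76 mm across, 200 mm tall, standing on the worktop to the right of the machine; loose; origin: centre of its underside
- softener: closed softener bottle, 68 mm across, 170 mm tall, beyond the machine; loose; origin: centre of its underside
- salt_jar: closed jar, 80 mm across, 90 mm tall, on the worktop beyond the machine; loose; origin: centre of its underside
- peg_tray: empty open wooden tray 120 x 90 x 50 mm on the worktop to the right of the machine; loose; origin: centre of its underside
- soap: green bar of soap 85 x 55 x 28 mm on the worktop beyond the machine; loose; origin: centre of its underside
- seat_square: thin black collar (3 mm high) of the square key, fixed to the deck; origin: on the deck under the key's centre
- seat_bar: thin black collar (3 mm high) of the long bar key, fixed to the deck; origin: on the deck under the key's centre
- seat_large: thin black collar (3 mm high) of the large round key, fixed to the deck; origin: on the deck under the key's centre
- seat_small: thin black collar (3 mm high) of the small round key, fixed to the deck; origin: on the deck under the key's centre
- dial_seat: thin black collar of the dial, fixed to the deck; origin: on the deck under the dial's centre

How it is judged:
By the outcome, as a careful person would: the job done as asked, in the order asked, and still so for the second after the job is handed in, with the robot touching nothing.
It also fails if it takes over 38 s, if anything falls off the work surface, if the arm or the gripper's body presses on something with over 40 N, if the wrist force passes 120 N, or if a joint passes its speed limit or range.

## Robot

A 6-joint arm with a two-finger parallel gripper is mounted at the origin on the work surface. World frame = base frame: x ahead of the robot, y to its left, z up, the work surface at z = 0. Lengths are in m, angles in rad, forces in N, time in s.
With the tool pointing down it reaches from about 0.375 to 0.9 m from the base axis. Payload 3.1 kg.
Tool frame: the origin (TCP) lies midway between the tips of the shut fingers; the grasp point (between the pads) lies 19 mm behind it; z points along the fingers, y is the line along which they close (so a half turn about z gives the same grasp; the last joint's range is limited). The gripper opens to 87 mm and grips with 3 to 60 N. Pads are 19 mm wide; open, the fingers measure 117 mm over their backs; the gripper's body (75 mm by 190 mm) begins 51 mm behind the grasp point.
Start: joints at [1.159, 0.527, 1.433, -0, 1.181, -0.178], TCP at [0.145, 0.608, 0.223] pointing down, gripper open.
Joint ranges: [-3.08, 3.08], [-0.75, 2.2], [0.22, 2.44], [-1.43, 4.57], [0, 2.65], [-2.85, 2.85]. Speed limits (rad/s): [2.79, 2.79, 3.14, 3.14, 3.14, 3.14].

## Interface

Orientations are given as a unit quaternion [x, y, z, w].
In Python, from rig import robot gives the robot as it stands. The module is installed in compiled form; this text tells all that it offers.
- The arm moves only by the tool play_rows, never from a script. Its arguments are lists of equal length, an entry for each row: "gripper": the closure, from -1 (fully open) to 1 (shut); "delta_pos": the shift along the tool's x, y, z in cm, a list of three; "turn": the turn, a rotation vector about the tool's x, y, z in rad, a list of three. A call has 1 to 12 rows; each row is the pose to reach, as a shift and turn from the pose commanded when the call began, along the tool's axes at that moment; what a row does not reach only later rows make up. A row lasts 1/8 s, in which the tool goes at most 62.5 mm and 10.7 degrees, less where a joint would pass 70% of its speed; a pose out of reach is approached as far as the arm can. A call with a gripper value outside its range is refused whole. The fingers move at their own pace and stop on an object; "squeeze" is the grip in N (left out, the last holds). Time passes only in rows, so rows that repeat a pose let the fingers close. It gives the time, the measured TCP pose, the force, the opening and the grip force at its end, in the units of the state.
- robot.get_obs(): the state, without advancing time (a new reading comes with each control period).
- robot.camera(name): name is "scene" or "top" or "wrist"; returns a dict with "color" (420x560x3 uint8, red, green, blue), "vfov" (degrees; the focal length in pixels is half the picture's height over the tangent of half this angle, whatever the lens; pixels are square), "cx", "cy" (the principal point, pixels), "R" (3x3) and "t" (3): a world point X has camera coordinates R X + t. Camera axes: x right, y down, z forward; pixel columns grow to the right and rows downward; lengths in m; the calibration is good to about 2 mm. A picture is of the moment at which its call begins. There is no depth.
- robot.hand_in(): hands the job in; it is judged then, once.
The state is a dict: "time": time; "q": joint angles; "joint_velocities": joint speeds; "joint_torque": joint torques, N m; "position": TCP position; "tool_rot": TCP orientation; "ft_force": force on the tool from outside, world axes, zero at the start; "moment": the same for the moment, N m; "grip_width": finger opening in m; "grip_force": force on a finger pad.
Only numpy, scipy, OpenCV 4.12 (cv2) and the standard library are available. Lean on these libraries where they do the work, as an engineer would, in place of code of your own. Each camera call takes 0.05 s, during which the arm holds its last target. There are 200 camera calls.

## Working session

There is one attempt and no reset: what is moved stays moved. The work goes in short steps, Python scripts to look and compute and a tool call to move; the robot and the scene stay as the last step left them, time stands still between calls to the robot, and variables do not carry over. Pictures are saved under pics/ and viewed, at most 10 in all, crops included, and the job is handed in when it is done.

Besides the shell and the picture viewer there is one more tool, called after "Emit:" as name(argument=value, ...), one argument or row to a line, values as JSON. play_rows: Moves the arm, as the interface text tells. Its arguments: {"type":"object","properties":{"gripper":{"type":"array","items":{"type":"number"}},"delta_pos":{"type":"array","items":{"type":"array","items":{"type":"number"}}},"turn":{"type":"array","items":{"type":"array","items":{"type":"number"}}},"squeeze":{"type":"number"}},"required":["gripper","delta_pos","turn"]}

```bash
mkdir -p pics
python3 - <<'E'
from rig import robot
import cv2,pickle
d={}
for n in("top","scene"):
    c=robot.camera(n);d[n]=c;cv2.imwrite(f"pics/{n}0.png",c["color"][:,:,::-1]);print(n,c["vfov"],c["cx"],c["cy"],c["R"],c["t"])
pickle.dump(d,open("c0.pkl","wb"))
o=robot.get_obs();print(o["time"],o["position"],o["tool_rot"],o["ft_force"])
E
```

```text
top 46.435600262700056 273.4982660792312 205.16922763267723 [[-0.02055243 -0.99978285  0.00344201]
 [-0.98546236  0.01967708 -0.16875058]
 [ 0.1686462  -0.0068602  -0.98565278]] [-0.05995468  0.58280839  1.22044873]
scene 53.89153352398341 278.4518894667623 198.13249809143895 [[-0.49209711  0.87042392 -0.01423535]
 [ 0.48073413  0.25807914 -0.83802736]
 [-0.72576521 -0.41923426 -0.54544248]] [ 0.33302926 -0.16987573  1.53950234]
0.1 [0.14452615 0.60736792 0.22166891] [ 1.16643366e-01  9.93173382e-01 -9.44129973e-04 -2.57925358e-04] [ 0.10313885 -0.08952836  0.1126205 ]
```

View pics/top0.png

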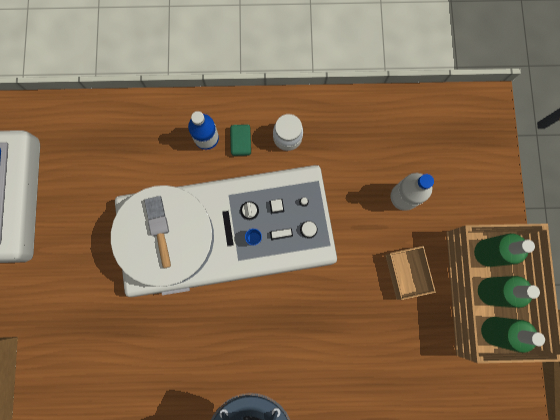

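View pics/scene0.png

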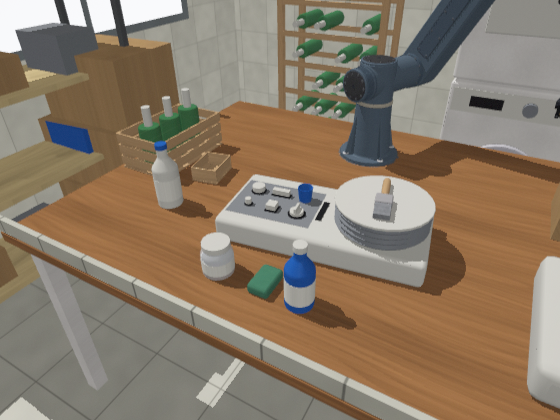

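The top view shows the far row as dial (250,210), square (277,206) and small key (304,201), and the near row as cup (253,237), bar (282,234) and large key (309,229). The scene view agrees with this. Next I measure the three key tops at z = 0.09 in both views.

```bash
cat > h.py <<'E'
import numpy as np,cv2
def ray(c,u,v,z):
    f=210/np.tan(np.radians(c["vfov"]/2));d=c["R"].T@np.array([(u-c["cx"])/f,(v-c["cy"])/f,1]);o=-c["R"].T@c["t"]
    return o+d*(z-o[2])/d[2]
def proj(c,X):
    f=210/np.tan(np.radians(c["vfov"]/2));p=c["R"]@X+c["t"];return p[:2]/p[2]*f+[c["cx"],c["cy"]]
def blobs(c,x0,y0,x1,y1,th=185):
    g=cv2.resize(c["color"][y0:y1,x0:x1].min(2),None,fx=4,fy=4,interpolation=cv2.INTER_CUBIC)
    n,l,s,ce=cv2.connectedComponentsWithStats((g>th).astype(np.uint8))
    return [((ce[i]-1.5)/4+[x0,y0],s[i,4]/16,s[i,2:4]/4) for i in range(1,n) if s[i,4]>150]
E
python3 - <<'E'
from h import *
import pickle
d=pickle.load(open("c0.pkl","rb"))
for n,b in(("top",(238,190,322,250)),("scene",(235,178,312,222))):
    c=d[n]
    for p,a,s in blobs(c,*b): print(n,p.round(1),round(a,1),s,ray(c,*p,.09).round(4))
# deck outline (grey) in top
c=d["top"];im=c["color"];hsv=cv2.cvtColor(im,cv2.COLOR_RGB2HSV)
print(im[222,268],im[190,260],im[222,320])
m=(abs(im.astype(int)-im[222,268].astype(int)).max(2)<25).astype(np.uint8)
m=cv2.morphologyEx(m,cv2.MORPH_OPEN,np.ones((3,3)))
k=max(cv2.findContours(m,cv2.RETR_EXTERNAL,cv2.CHAIN_APPROX_NONE)[0],key=lambda k:cv2.contourArea(k)if cv2.boundingRect(k)[0]>200 else 0)
P=np.array([ray(c,*q[0],.07)[:2] for q in k],np.float32)
print("deck",cv2.minAreaRect(P))
a=cv2.resize(im[180:262,225:335],None,fx=7,fy=7,interpolation=cv2.INTER_CUBIC)[:,:,::-1]
cv2.imwrite("pics/t1.png",a)
E
```

```text
top [242.2 190.3] 16.6 [12.5  2.5] [0.6142 0.0066 0.09  ]
top [304.1 200.4] 18.4 [4.75 5.  ] [ 0.5853 -0.1488  0.09  ]
top [276.5 204.8] 83.6 [11.   10.25] [ 0.5753 -0.0791  0.09  ]
top [251.7 208.9] 63.2 [ 9.  12.5] [ 0.5661 -0.0167  0.09  ]
top [308.8 228.5] 135.6 [13.5 13. ] [ 0.5139 -0.1583  0.09  ]
top [280.9 233. ] 80.8 [18.5   7.75] [ 0.504  -0.0884  0.09  ]
top [317.8 248.8] 10.9 [9.5  1.75] [ 0.4628 -0.1787  0.09  ]
scene [270.9 182.8] 313.0 [66. 20.] [ 0.488  -0.1301  0.09  ]
scene [281.3 189.3] 40.2 [16.75  5.5 ] [ 0.5052 -0.0864  0.09  ]
scene [247.6 197.7] 12.2 [5.25 2.75] [ 0.5862 -0.1464  0.09  ]
scene [271.4 202.6] 48.8 [11.25  7.  ] [ 0.5764 -0.077   0.09  ]
scene [293.3 208.2] 30.2 [ 8.75 10.25] [ 0.5719 -0.013   0.09  ]
scene [248.5 218.4] 196.4 [40.    9.25] [ 0.6661 -0.0918  0.09  ]
[109 114 119] [126 129 131] [109 116 120]
deck ((0.5401564240455627, -0.0838804692029953), (0.16761720180511475, 0.23371578752994537), 8.023944854736328)
```

View pics/t1.png

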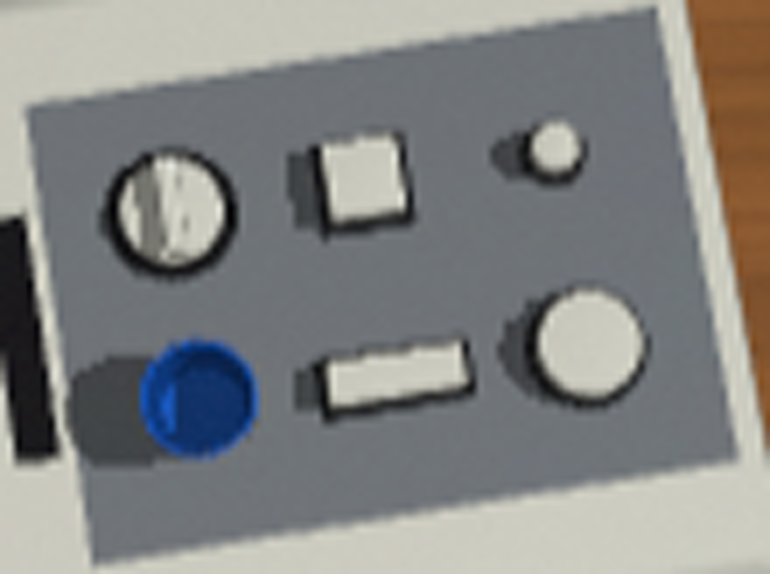

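The key tops come out at square (0.5755, -0.079), bar (0.504, -0.089) and large (0.514, -0.158), with machine yaw about 0.14. The two views and the 70/72 mm grid agree to within 2 mm. I'm shutting the fingers, rising and travelling over the tub.

Emit:
play_rows(
  gripper=[1,1,1,1,1,1,1,1,1,1,1,1],
  delta_pos=[
    [0,0,-5],
    [-4,-4,-6],
    [-8,-8,-6],
    [-12,-12,-6],
    [-16,-16,-6],
    [-20,-20,-6],
    [-24,-24,-6],
    [-28,-28,-6],
    [-32,-32,-6],
    [-36,-36,-6],
    [-40,-40,-6],
    [-44,-44,-6],
  ],
  turn=[
    [0,0,0],
    [0,0,-0.03],
    [0,0,-0.07],
    [0,0,-0.1],
    [0,0,-0.14],
    [0,0,-0.17],
    [0,0,-0.21],
    [0,0,-0.24],
    [0,0,-0.28],
    [0,0,-0.31],
    [0,0,-0.35],
    [0,0,-0.375],
  ],
  squeeze=10,
)

```text
time: 1.6
position: [0.4714, 0.0763, 0.2824]
tool_rot: [-0.071, 0.997, 0.0, -0.0]
ft_force: [1.3, 0.5, 0.2]
grip_width: 0.0007
grip_force: 0.0
```

```bash
cat >> h.py <<'E'
def go(x,y,z,yaw=.141):
    from rig import robot
    from scipy.spatial.transform import Rotation as Ro
    o=robot.get_obs();R=Ro.from_quat(o["tool_rot"])
    W=Ro.from_matrix(np.array([[-np.cos(yaw),-np.sin(yaw),0],[-np.sin(yaw),np.cos(yaw),0],[0,0,-1]]).T.T)
    print("t",round(o["time"],2),"pos",np.round(o["position"],4),"F",np.round(o["ft_force"],2),"w",o["grip_width"])
    print("d cm",(R.inv().apply(np.array([x,y,z])-o["position"])*100).round(2),"turn",(R.inv()*W).as_rotvec().round(3))
E
python3 -c "
from h import *
go(.5755,-.079,.12)"
```

```text
t 1.6 pos [0.4714 0.0763 0.2824] F [1.34 0.45 0.18] w 0.0007009652845461884
d cm [ -8.12 -16.85  16.23] turn [ 0.    -0.     0.001]
```

Emit:
play_rows(
  gripper=[1,1,1,1,1,1,1,1,1,1],
  delta_pos=[
    [-2.5,-5,0],
    [-5,-10,2],
    [-7,-15,5],
    [-8,-16.8,8],
    [-8,-16.8,12],
    [-8,-16.8,14],
    [-8,-16.8,16],
    [-8,-16.8,16.2],
    [-8,-16.8,16.2],
    [-8,-16.8,16.2],
  ],
  turn=[
    [0,0,0],
    [0,0,0],
    [0,0,0],
    [0,0,0],
    [0,0,0],
    [0,0,0],
    [0,0,0],
    [0,0,0],
    [0,0,0],
    [0,0,0],
  ],
)

```text
time: 2.85
position: [0.5744, -0.0772, 0.1215]
tool_rot: [-0.071, 0.998, -0.0, 0.001]
ft_force: [-0.9, -0.2, -0.1]
grip_width: 0.0003
grip_force: 0.0
```

Run:
```python
from h import *
from rig import robot
go(.5755,-.079,.092)
for n in("top","scene"):
    c=robot.camera(n);cv2.imwrite(f"pics/{n}2.png",c["color"][:,:,::-1])
a=cv2.imread("pics/top2.png")[170:270,220:340];b=cv2.imread("pics/scene2.png")[140:240,210:340]
b=cv2.resize(b,(720,300));a=cv2.resize(a,(360,300))
b=cv2.resize(cv2.imread("pics/scene2.png")[140:240,210:340],(390,300))
cv2.imwrite("pics/both2.png",np.hstack([a,b]))
```

```text
t 2.85 pos [ 0.5744 -0.0772  0.1215] F [-0.93 -0.17 -0.14] w 0.0003308356329538475
d cm [-0.08 -0.19  2.95] turn [-0.001  0.002  0.   ]
```

View pics/both2.png

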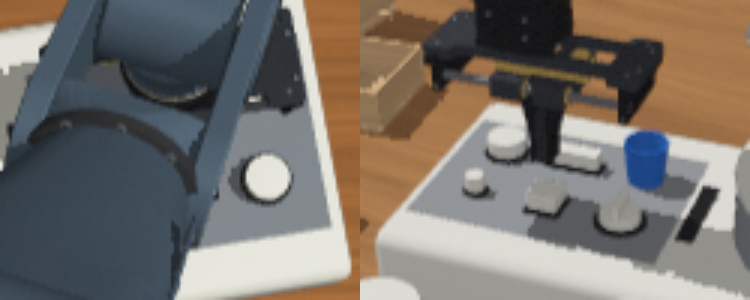

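The tip stands over the square key, well clear of the cup, dial and other keys. I press slowly and watch the force.

Emit:
play_rows(
  gripper=[1,1,1,1,1,1,1,1,1],
  delta_pos=[
    [-0.1,-0.2,1.5],
    [-0.1,-0.2,2.6],
    [-0.1,-0.2,3],
    [-0.1,-0.2,3.2],
    [-0.1,-0.2,3.4],
    [-0.1,-0.2,3.6],
    [-0.1,-0.2,3.8],
    [-0.1,-0.2,4],
    [-0.1,-0.2,4],
  ],
  turn=[
    [0,0,0],
    [0,0,0],
    [0,0,0],
    [0,0,0],
    [0,0,0],
    [0,0,0],
    [0,0,0],
    [0,0,0],
    [0,0,0],
  ],
)

```text
time: 4.08
position: [0.5748, -0.0788, 0.0805]
tool_rot: [-0.071, 0.998, 0.0, -0.0]
ft_force: [-2.1, 0.9, 5.2]
grip_width: 0.001
grip_force: 2.2
```

Emit:
play_rows(
  gripper=[1,1,1,1,1],
  delta_pos=[
    [0,0,0.15],
    [0,0,0.3],
    [0,0,0.4],
    [0,0,0.45],
    [0,0,0.45],
  ],
  turn=[
    [0,0,0],
    [0,0,0],
    [0,0,0],
    [0,0,0],
    [0,0,0],
  ],
)

```text
time: 4.7
position: [0.5749, -0.0789, 0.0767]
tool_rot: [-0.071, 0.998, -0.0, 0.0]
ft_force: [-4.4, 0.9, 9.8]
grip_width: 0.0004
grip_force: 4.6
```

Square shows 9.8 N, well above the 5.4 N needed at its stop, so it has bottomed. Lift and go to the bar.

Emit:
play_rows(
  gripper=[1,1,1,1,1,1,1],
  delta_pos=[
    [0,0,-1],
    [0,0,-3.5],
    [1.5,0,-4.5],
    [5,0,-4.5],
    [7.1,0,-4.5],
    [7.1,0,-4.5],
    [7.1,0,-4.5],
  ],
  turn=[
    [0,0,0],
    [0,0,0],
    [0,0,0],
    [0,0,0],
    [0,0,0],
    [0,0,0],
    [0,0,0],
  ],
)

```text
time: 5.58
position: [0.5057, -0.0893, 0.1212]
tool_rot: [-0.07, 0.998, -0.0, 0.001]
ft_force: [0.6, -0.9, 0.5]
grip_width: 0.0007
grip_force: 0.0
```

Run:
```python
from h import *
from rig import robot
go(.5042,-.0888,.0805)
c=robot.camera("scene")
for p,a,s in blobs(c,235,178,312,222): print(p.round(1),round(a,1),ray(c,*p,.08).round(4))
cv2.imwrite("pics/s3.png",cv2.resize(c["color"][140:240,210:340],(780,600),interpolation=cv2.INTER_CUBIC)[:,:,::-1])
```

```text
t 5.58 pos [ 0.5057 -0.0893  0.1212] F [ 0.62 -0.91  0.55] w 0.0006548938703344541
d cm [0.15 0.08 4.07] turn [-0.001  0.002 -0.   ]
[269.9 183.1] 322.2 [ 0.4768 -0.1406  0.08  ]
[247.6 197.7] 15.2 [ 0.5736 -0.1554  0.08  ]
[271.4 205.7] 53.4 [ 0.5767 -0.0771  0.08  ]
[293.4 208.3] 34.1 [ 0.5596 -0.0194  0.08  ]
[248.8 218.3] 206.9 [ 0.6539 -0.0993  0.08  ]
```

View pics/s3.png

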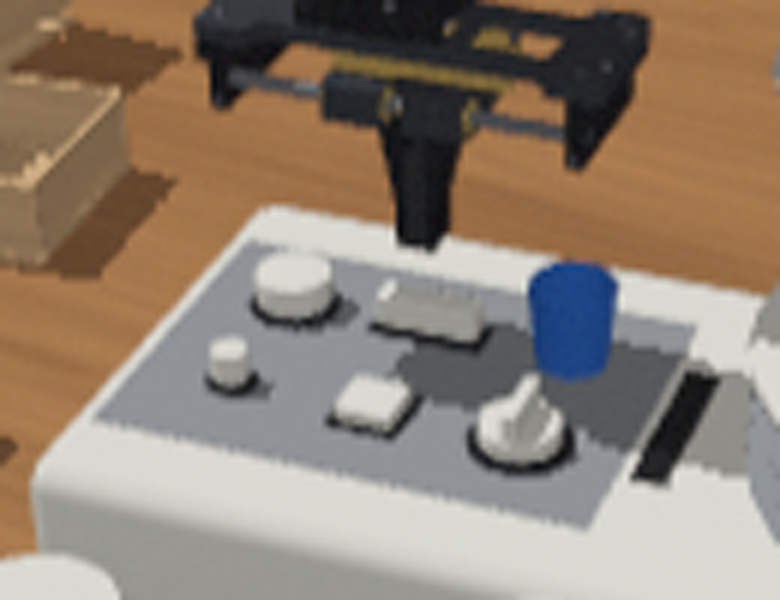

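The square key at (370,400) is down, and at z = 0.08 its position matches the earlier one. The cup (572,320), dial and small key haven't moved. Pressing the bar.

Emit:
play_rows(
  gripper=[1,1,1,1,1,1,1,1,1,1,1],
  delta_pos=[
    [0.1,0,1.5],
    [0.1,0,2.6],
    [0.1,0,3],
    [0.1,0,3.2],
    [0.1,0,3.4],
    [0.1,0,3.6],
    [0.1,0,3.8],
    [0.1,0,4],
    [0.1,0,4.2],
    [0.1,0,4.4],
    [0.1,0,4.4],
  ],
  turn=[
    [0,0,0],
    [0,0,0],
    [0,0,0],
    [0,0,0],
    [0,0,0],
    [0,0,0],
    [0,0,0],
    [0,0,0],
    [0,0,0],
    [0,0,0],
    [0,0,0],
  ],
)

```text
time: 7.0
position: [0.5039, -0.0889, 0.0773]
tool_rot: [-0.07, 0.998, 0.0, 0.0]
ft_force: [-0.5, 2.6, 7.9]
grip_width: 0.0005
grip_force: 3.8
```

Emit:
play_rows(
  gripper=[1,1,1,1,1,1,1,1,1,1],
  delta_pos=[
    [0,0,0.1],
    [0,0,0.1],
    [0,0,0],
    [0,0,-1],
    [0,0,-3.5],
    [0,-1.5,-4.5],
    [0,-5,-4.5],
    [0,-7,-4.5],
    [0,-7,-4.5],
    [0,-7,-4.5],
  ],
  turn=[
    [0,0,0],
    [0,0,0],
    [0,0,0],
    [0,0,0],
    [0,0,0],
    [0,0,0],
    [0,0,0],
    [0,0,0],
    [0,0,0],
    [0,0,0],
  ],
)

```text
time: 8.25
position: [0.5127, -0.1577, 0.1215]
tool_rot: [-0.07, 0.998, 0.001, -0.001]
ft_force: [0.3, -0.6, -0.4]
grip_width: 0.0004
grip_force: 0.0
```

Run:
```python
from h import *
from rig import robot
go(.514,-.1583,.0805)
c=robot.camera("scene")
cv2.imwrite("pics/s4.png",cv2.resize(c["color"][140:240,210:340],(780,600),interpolation=cv2.INTER_CUBIC)[:,:,::-1])
```

```text
t 8.25 pos [ 0.5127 -0.1577  0.1215] F [ 0.3  -0.61 -0.43] w 0.00038278032818542224
d cm [-0.13 -0.09  4.1 ] turn [ 0.002 -0.002 -0.   ]
```

View pics/s4.png

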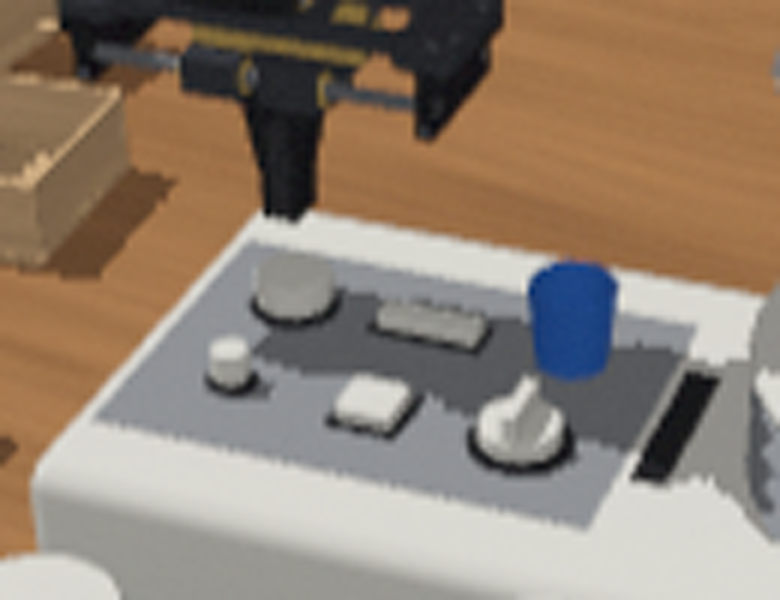

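The bar key (432,322) is down and level, and the tip is over the large key (295,285). Pressing it now, then retreating.

Emit:
play_rows(
  gripper=[1,1,1,1,1,1,1,1,1,1,1],
  delta_pos=[
    [-0.1,0,1.5],
    [-0.1,0,2.6],
    [-0.1,0,3],
    [-0.1,0,3.2],
    [-0.1,0,3.4],
    [-0.1,0,3.6],
    [-0.1,0,3.8],
    [-0.1,0,4],
    [-0.1,0,4.2],
    [-0.1,0,4.5],
    [-0.1,0,4.5],
  ],
  turn=[
    [0,0,0],
    [0,0,0],
    [0,0,0],
    [0,0,0],
    [0,0,0],
    [0,0,0],
    [0,0,0],
    [0,0,0],
    [0,0,0],
    [0,0,0],
    [0,0,0],
  ],
)

```text
time: 9.68
position: [0.5144, -0.158, 0.0772]
tool_rot: [-0.071, 0.998, 0.0, -0.0]
ft_force: [-2.7, 3.3, 7.9]
grip_width: 0.0007
grip_force: 3.9
```

Emit:
play_rows(
  gripper=[1,1,1,1,1,1,1,1,1,1],
  delta_pos=[
    [0,0,0.05],
    [0,0,0.05],
    [0,0,-1],
    [0,0,-4],
    [0,0,-8],
    [0,0,-12],
    [0,0,-16],
    [0,0,-18],
    [0,0,-18],
    [0,0,-18],
  ],
  turn=[
    [0,0,0],
    [0,0,0],
    [0,0,0],
    [0,0,0],
    [0,0,0],
    [0,0,0],
    [0,0,0],
    [0,0,0],
    [0,0,0],
    [0,0,0],
  ],
)

```text
time: 10.92
position: [0.5142, -0.1582, 0.2561]
tool_rot: [-0.07, 0.998, 0.0, -0.0]
ft_force: [-0.7, -0.0, -1.1]
grip_width: 0.0004
grip_force: 0.0
```

Run:
```python
from h import *
from rig import robot
c=robot.camera("scene")
cv2.imwrite("pics/s5.png",cv2.resize(c["color"][140:240,210:340],(780,600),interpolation=cv2.INTER_CUBIC)[:,:,::-1])
```

```text
(no output)
```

View pics/s5.png

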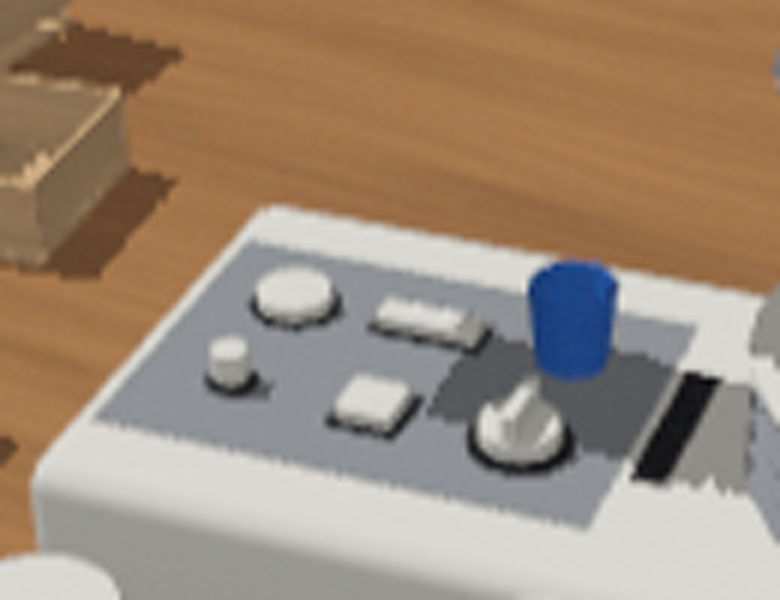

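All three keys (295,295), (430,320) and (370,400) are down. The small key (230,362) is still up, and the dial and cup are unchanged.

```bash
python3 -c "
from rig import robot
print(robot.hand_in())"
```

```text
the job is handed in; nothing more can be done
None
```

I pressed the square, bar and large round keys fully in, in that order, in about 11 s with forces of roughly 10 N or less; the small key, dial and cup were not disturbed, and the job is handed in (no verdict was returned).

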